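# Pin the lifting handle to the weighing tray and hold the tray clear of the scale

### The arm

A 6-joint arm with a two-finger parallel gripper is mounted at the origin on the work surface. World frame = base frame: x ahead of the robot, y to its left, z up, the work surface at z = 0. Lengths are in m, angles in rad, forces in N, time in s.
With the tool pointing down it reaches from about 0.275 to 0.875 m from the base axis. Payload 12.5 kg.
Tool frame: the origin (TCP) lies at the very end of the fingers, on their centre line; the grasp point (between the pads) lies 19 mm behind it; x points along the fingers, y is the direction in which the jaws open and shut, and the axes are right-handed (so a half turn about x gives the same grasp; the last joint's range is limited). The gripper opens to 85 mm and grips with 20 to 120 N. Pads are 22 mm wide; open, the fingers measure 114 mm over their backs; the gripper's body (76 mm by 85 mm) begins 54 mm behind the grasp point. The pads swing forward as they close: fully open they stand 13 mm farther back than shut.
Start: joints at [1.199, 0.351, 1.652, -0, 1.139, -0.085], TCP at [0.156, 0.528, 0.231] pointing down, gripper open.
Joint ranges: [-2.75, 2.75], [-0.79, 2.1], [0.01, 2.65], [-1.57, 4.71], [0.07, 3.14], [-2.87, 2.87]. Speed limits (rad/s): [2.22, 2.22, 2.79, 3.14, 3.14, 3.14].

### API

Orientations are given as a 3x3 rotation matrix whose columns are the frame's x, y, z axes.
In Python, from bench import manip gives the robot as it stands. Calls block until the motion is done:
- manip.move_ptp(position, orientation): joint-space move of the TCP to a pose.
- manip.move_l(position, attitude=None, max_speed=0.15): straight line of the TCP; attitude=None keeps the orientation; max_speed is the mean speed in m/s.
- manip.move_j(angles): joint-space move.
- manip.set_gripper(opening, effort=None): opening from 0.0 (shut) to 1.0 (fully open); effort is the grip in N (None keeps the last); returns when the fingers have stopped.
- manip.dwell(seconds).
- manip.inverse_kinematics(position, orientation): joint angles nearest the present ones, or None.
- manip.grab_frame(name): name is "side" or "top"; returns (picture, depth): 384x512x3 uint8, red, green, blue; 384x512 float32, m along the optical axis (not along the pixel's ray), 0 where there is no reading.
- manip.get_calibration(name): a dict with "camera_matrix" (3x3 intrinsics, pixels), "k1" (the pictures are not rectified: a ray, as slopes to the right and down, at radius r is drawn at 1 + k1 r^2 times it, then the intrinsics apply), "R" (3x3) and "t" (3): a world point X has camera coordinates R X + t. Camera axes: x right, y down, z forward; pixel columns grow to the right and rows downward; lengths in m; the calibration is good to about 2 mm. A picture is of the moment at which its call begins. get_calibration takes no time and is no camera call.
A pose or a line that the arm cannot do raises manip.Unreachable and nothing moves.
- manip.sign_off(): hands the job in, once; it reports no verdict.
Trained networks look in the newest picture that a camera, given by its name, has taken for a name from the list of things; names that differ only in an ending like _2 or _b are one class to them, and where a whole thing is asked for, a point or a joint stands for the part that bears it (a point fixed in the world has none). Each returns a list of dicts, best first, with "confidence" (0 to 1); they miss things now and then, are a little off and sometimes report something else, mostly with a low value. They report only what shows in the picture. A call takes as long as a camera call. They do not tell look-alikes from the thing itself.
- manip.look_for(camera, name): "at" ([x, y, z] in m, in world coordinates, good to about 4 mm: the middle of the surface that is visible of it).
Readings, each from a call of its own:
- manip.current_time(): time.
- manip.current_qpos(): joint angles.
- manip.current_joint_vel(): joint speeds.
- manip.current_joint_torque(): joint torques, N m.
- manip.current_ee_pos(): TCP position.
- manip.current_tcp_rot(): TCP orientation.
- manip.current_force(): force on the tool from outside, world axes, zero at the start.
- manip.current_ft_torque(): the same for the moment, N m.
- manip.current_grip_width(): opening from 0.0 (shut) to 1.0 (fully open).
Only numpy, scipy, OpenCV 4.12 (cv2) and the standard library are available. Lean on these libraries where they do the work, as an engineer would, in place of code of your own. Each camera call takes 0.05 s, during which the arm holds its last target.

### The job

The shop scale has to be re-zeroed while its tray is off it. Leave the tray sitting on the scale while you push the red-headed pin fully home through the blue handle's fork and the tray's lug, then take the handle by its black grip, lift the tray with its little jar straight up until its underside is about 8 cm above the scale's platform, and keep it there, still and level, carried by the handle alone. The program finishes while holding it: do not put it down or let go, do not tip the tray on the way, and leave the other things on the counter alone.

Things in the scene. Friction and masses are not known exactly. Their poses are not given: they have to be found in the camera images.
- scale: white bench scale with a steel platform, 250 x 260 mm, platform top 60 mm above the counter; fixed to the counter. Origin under its centre, x axis away from the display, z up. The tray stands on the platform between 8 mm high black stops, its centre 18 mm along the scale's +x.
- tray: steel tray 150 (x) x 220 (y) x 28 mm, 4 mm sheet, 0.40 kg, loose. Origin under the centre of its floor, z up. A dark bail of 9 mm bar rises from its two long walls (x = +-77 mm) to z = 60, then slopes in to a central lug at z = 90 mm: an upright plate 36 mm wide (x), 18 mm thick (y), z = 87 to 121 mm, with a 13 mm hole along y at z = 104 mm.
- lug_hole (a point): centre of the tray's lug hole; axes as the tray's, the hole runs along y.
- handle: blue lifting handle, 0.28 kg, loose, astride the lug, holes in line. Origin on the pin-hole axis, mid-way between the cheeks; y along the holes (the way the pin goes in), z up. Cheeks 34 mm wide (x), z = -17 to 17, y = -28.5 to -10.5 and 10.5 to 28.5 mm, 12 mm holes; bridge over the lug z = 17 to 25 mm. Unpinned it merely lifts off; pinned, the tray hangs from the pin and swings freely on it.
- grip (a point): centre of the handle's black grip, 39.5 mm above the handle's origin; axes as the handle's. The grip is a block 34 mm (x) x 34 mm (y) x 29 mm high on top of the blue bridge, flush with it in x; pinch it from above across x.
- pin: brass pin, 35 g, loose, 10 mm thick, 60 mm long under a red head 20 mm across and 22 mm long. Origin under the head; shank along +y. It starts part-way in the handle's -y cheek, drooping about 10 degrees, tip near the lug. About 40 mm of travel at 1 to 3 N brings the head against the cheek (origin at y = -28.5 mm of the handle). Over about 7 N once home can tip the tray.
- pin_head (a point): centre of the outer (-y) end face of the pin's red head, the face to push on; axes as the pin's.
- goods_center (a point): centre (half-way up) of the small amber jar with a white lid, 52 mm in diameter and 46 mm high, 0.1 to 0.18 kg, standing loose on the tray's floor near its middle.
- jar: bystander: large amber jar with red lid, 84 mm in diameter, 125 mm high, origin under it.
- can: bystander: yellow can, 60 mm in diameter, 120 mm high, origin under it.
- bowl: bystander: orange bowl of nuts, 124 mm across, 50 mm high, origin under it.
- cup: bystander: white tub with a green lid, 72 mm across, 85 mm high, origin under it.
Things that resemble listed ones, but are neither listed nor needed, are in the scene too. There is more than one size of the pin; the job needs the middle-sized.

How it is judged:
By the outcome, as a careful person would: the job done as asked, in the order asked, and still so for the second after the job is handed in, while the arm keeps its last pose, push and grip.
It also fails if it takes over 64 s, if anything falls off the work surface, if the arm or the gripper's body presses on something with over 40 N, if the wrist force passes 120 N, or if a joint passes its speed limit or range.

## Working session

There is one attempt and no reset: what is moved stays moved. The work goes in short steps, each a Python script; the robot and the scene stay as the last script left them, time stands still between calls to the robot, and variables do not carry over. Pictures are saved under pics/ and viewed, and the job is handed in when it is done.

```bash
ls; mkdir -p pics
cat > h.py <<'E'
import numpy as np, cv2
from bench import manip
def snap(c,n):
    p,d=manip.grab_frame(c); cv2.imwrite(f'pics/{n}.png',cv2.cvtColor(p,cv2.COLOR_RGB2BGR)); np.save(f'pics/{n}_d.npy',d); return p,d
def cal(c):
    k=manip.get_calibration(c); return np.array(k['camera_matrix']),k['k1'],np.array(k['R']),np.array(k['t'])
def unproj(c,u,v,z):
    K,k1,R,t=cal(c)
    p=cv2.undistortPoints(np.array([[[u,v]]],float),K,np.array([k1,0,0,0.]))[0,0]
    return R.T@(np.array([p[0]*z,p[1]*z,z])-t)
def cloud(c,d):
    K,k1,R,t=cal(c); h,w=d.shape
    uv=np.stack(np.meshgrid(np.arange(w),np.arange(h)),-1).reshape(-1,1,2).astype(float)
    p=cv2.undistortPoints(uv,K,np.array([k1,0,0,0.])).reshape(-1,2)
    z=d.reshape(-1,1); P=np.hstack([p*z,z])
    P=(P-t)@R
    P[d.reshape(-1)==0]=np.nan
    return P.reshape(h,w,3)
def proj(c,X):
    K,k1,R,t=cal(c)
    return cv2.projectPoints(np.array(X,float).reshape(-1,1,3),cv2.Rodrigues(R)[0],t,K,np.array([k1,0,0,0.]))[0].reshape(-1,2)
E
python3 - <<'E'
from h import *
for c in('side','top'):
    snap(c,c+'0')
    K,k1,R,t=cal(c); print(c,K.tolist(),k1,R.round(3).tolist(),(-R.T@t).round(3))
    for n in ['scale','tray','lug_hole','handle','grip','pin','pin_head','goods_center','jar','can','bowl','cup']:
        print(n,[(np.round(r['at'],3).tolist(),round(r['confidence'],2)) for r in manip.look_for(c,n)])
print(manip.current_time())
E
```

```text
pics
side [[461.30004035945865, 0.0, 255.8236676926155], [0.0, 461.30004035945865, 192.6549087000748], [0.0, 0.0, 1.0]] -0.010839005630988826 [[0.996, -0.082, -0.021], [-0.059, -0.496, -0.866], [0.061, 0.864, -0.499]] [ 0.412 -0.976  0.7  ]
scale [([0.499, -0.187, 0.048], 0.81), ([0.55, 0.369, 0.079], 0.62), ([0.528, -0.166, 0.159], 0.58)]
tray [([0.543, -0.113, 0.066], 0.72)]
lug_hole [([0.54, -0.112, 0.067], 0.82)]
handle [([0.55, -0.109, 0.189], 0.63)]
grip [([0.549, -0.108, 0.191], 0.8)]
pin [([0.278, -0.246, 0.018], 0.93), ([0.522, -0.166, 0.159], 0.66), ([0.542, -0.114, 0.066], 0.6), ([0.678, -0.331, 0.01], 0.58)]
pin_head [([0.279, -0.245, 0.015], 0.93), ([0.529, -0.169, 0.158], 0.58), ([0.68, -0.335, 0.006], 0.55)]
goods_center [([0.546, -0.11, 0.09], 0.79)]
jar [([0.555, 0.366, 0.076], 0.8), ([0.548, -0.113, 0.092], 0.71), ([0.407, 0.346, 0.044], 0.3)]
can [([0.434, -0.415, 0.09], 0.94)]
bowl [([0.409, 0.351, 0.047], 0.76)]
cup [([0.553, -0.4, 0.065], 0.82), ([0.496, -0.184, 0.047], 0.25)]
top [[359.3911939948223, 0.0, 255.76910618161003], [0.0, 359.3911939948223, 197.38360364485663], [0.0, 0.0, 1.0]] 0.03707838229060111 [[0.007, -1.0, -0.018], [-0.998, -0.006, -0.069], [0.069, 0.018, -0.997]] [ 0.407 -0.017  1.136]
scale []
tray [([0.549, -0.083, 0.064], 0.86), ([0.533, -0.081, 0.112], 0.44)]
lug_hole [([0.552, -0.081, 0.067], 0.6), ([0.555, -0.368, 0.086], 0.32)]
handle [([0.545, -0.084, 0.213], 0.83)]
grip [([0.548, -0.089, 0.211], 0.82), ([0.551, -0.088, 0.068], 0.62)]
pin [([0.273, -0.224, 0.016], 0.52)]
pin_head [([0.526, -0.161, 0.162], 0.54), ([0.271, -0.224, 0.016], 0.47)]
goods_center []
jar [([0.554, 0.378, 0.125], 0.8), ([0.546, -0.084, 0.213], 0.65)]
can [([0.434, -0.388, 0.121], 0.87)]
bowl []
cup [([0.555, -0.37, 0.087], 0.89), ([0.551, -0.079, 0.065], 0.47)]
1.3
```

View pics/side0.png

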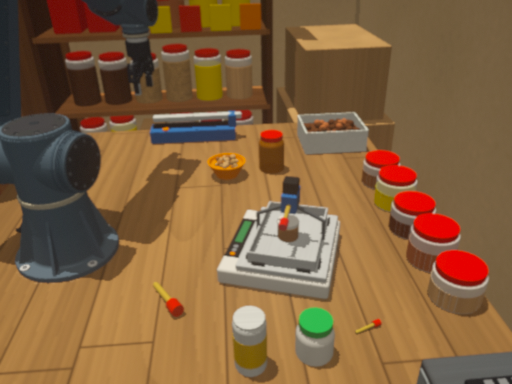

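View pics/top0.png

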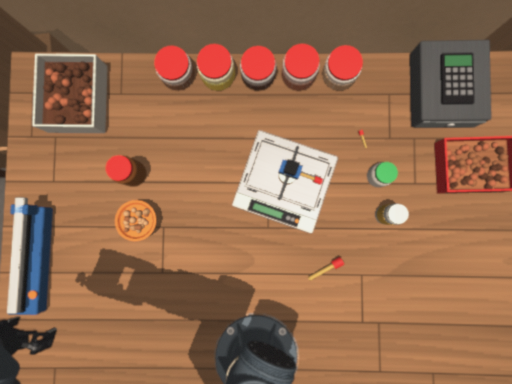

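The side view shows the handle with the pin's red head at about (285,221). The spare pins lie on the counter at (168,300) and (370,327). The top view shows the handle at (290,169), the pin head at (318,180), and the scale yawed by about 20°. Next I'll get the geometry from depth.

Run:
```python
from h import *
for c,(a,b,e,f) in (('side',(170,310,210,350)),('top',(120,240,225,345))):
    im=cv2.imread(f'pics/{c}0.png')[a:b,e:f]; cv2.imwrite(f'pics/{c}0z.png',cv2.resize(im,None,fx=5 if c=='top' else 4,fy=5 if c=='top' else 4,interpolation=cv2.INTER_CUBIC))
for c in('side','top'):
    d=np.load(f'pics/{c}0_d.npy');P=cloud(c,d);im=cv2.imread(f'pics/{c}0.png')
    hsv=cv2.cvtColor(im,cv2.COLOR_BGR2HSV)
    loc=(abs(P[...,0]-.54)<.2)&(abs(P[...,1]+.09)<.17)
    def rep(n,m):
        Q=P[m]; 
        if len(Q)<4: print(c,n,len(Q));return
        q=np.median(Q,0); w=np.linalg.svd(Q[:,:2]-Q[:,:2].mean(0),full_matrices=False)[2][0]
        r=cv2.minAreaRect((Q[:,:2]*1000).astype(np.float32))
        print(c,n,len(Q),q.round(4),Q.min(0).round(3),Q.max(0).round(3),[np.round(x,1) for x in r])
    H,S,V=hsv[...,0],hsv[...,1],hsv[...,2]
    rep('red',loc&((H<6)|(H>174))&(S>150)&(P[...,2]>.12))
    rep('yel',loc&(H>15)&(H<32)&(S>130)&(P[...,2]>.11))
    rep('blue',loc&(H>100)&(H<125)&(S>120)&(P[...,2]>.11))
    rep('gripTop',loc&(P[...,2]>.195))
    rep('plat',loc&(abs(P[...,2]-.06)<.006))
    rep('bail',loc&(P[...,2]>.1)&(P[...,2]<.185)&(V<80))
    rep('tray',loc&(P[...,2]>.08)&(P[...,2]<.095))
    print(P[loc&(P[...,2]>.195)][:,2].round(4)[:40])
```

```text
side red 79 [ 0.5236 -0.1755  0.1589] [ 0.515 -0.182  0.144] [ 0.534 -0.161  0.164] [array([ 524.4, -171.2]), array([21.7, 15.3]), np.float64(73.0)]
side yel 55 [ 0.5368 -0.1297  0.1646] [ 0.529 -0.152  0.158] [ 0.545 -0.081  0.218] [array([ 537.8, -116.3]), array([70.8, 14.8]), np.float64(88.1)]
side blue 53 [ 0.5458 -0.1135  0.188 ] [ 0.532 -0.123  0.185] [ 0.56  -0.102  0.191] [array([ 545.9, -113.1]), array([14.5, 29.1]), np.float64(70.1)]
side gripTop 254 [ 0.5493 -0.1033  0.2137] [ 0.531 -0.114  0.195] [ 0.572 -0.075  0.22 ] [array([550.4, -93.4]), array([35.9, 34. ]), np.float64(73.4)]
side plat 3511 [ 0.5574 -0.1248  0.0624] [ 0.418 -0.243  0.054] [0.684 0.056 0.066] [array([551.5, -92.1]), array([256. , 200.1]), np.float64(71.1)]
side bail 91 [ 0.565  -0.105   0.1522] [ 0.479 -0.123  0.1  ] [ 0.626 -0.068  0.185] [array([552. , -98.9]), array([ 46.9, 151.2]), np.float64(83.9)]
side tray 735 [ 0.5344 -0.1201  0.0865] [ 0.446 -0.219  0.08 ] [0.654 0.038 0.095] [array([551.1, -91. ]), array([225.5, 162. ]), np.float64(71.3)]
[0.2172 0.2182 0.2186 0.2188 0.2196 0.2192 0.2173 0.2
[... 849 characters left out ...]
-0.0815  0.0624] [ 0.418 -0.238  0.054] [0.684 0.057 0.066] [array([551.2, -89.9]), array([249.9, 200.2]), np.float64(71.1)]
top bail 6 [ 0.5332 -0.0844  0.1727] [ 0.532 -0.088  0.164] [ 0.534 -0.08   0.18 ] [array([533.2, -84.4]), array([8.5, 0.9]), np.float64(77.0)]
top tray 407 [ 0.5538 -0.0943  0.0874] [ 0.444 -0.218  0.08 ] [0.655 0.037 0.093] [array([550.3, -89.6]), array([220. , 150.8]), np.float64(71.0)]
[0.2166 0.2199 0.2174 0.2177 0.2187 0.2178 0.2164 0.2132 0.2188 0.2176
 0.22   0.2197 0.2178 0.2184 0.2162 0.2154 0.2181 0.2191 0.2178 0.2199
 0.2173 0.2181 0.2185 0.2165 0.2161 0.2151 0.2171 0.2181 0.2188 0.2176
 0.2179 0.2165 0.2185 0.2205 0.2184 0.2184 0.2197 0.219  0.2153 0.2155]
```

```bash
sleep 1; ls pics
```

```text
side0.png
side0_d.npy
side0z.png
top0.png
top0_d.npy
top0z.png
```

View pics/side0z.png

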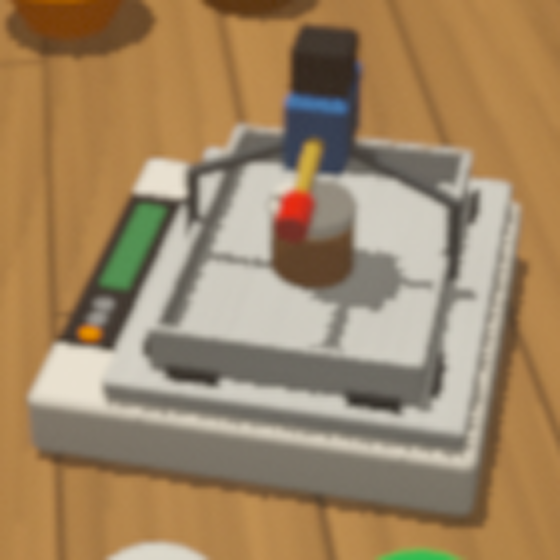

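```bash
cat >> h.py <<'E'
th=np.deg2rad(71.1); Y=np.array([np.cos(th),np.sin(th),0]); X=np.array([np.sin(th),-np.cos(th),0]); Z=np.array([0,0,1.])
O=np.array([.5500,-.0898,.164])
def hp(x,y,z): return O+x*X+y*Y+z*Z   # handle frame
def att(tilt,s=1):
    # tool down, top leaning to -Y by tilt
    x=np.sin(tilt)*Y-np.cos(tilt)*Z; y=s*X; return np.column_stack([x,y,np.cross(x,y)])
E
python3 - <<'E'
from h import *
for s in (1,-1):
  for t in (0,10):
    for p in (hp(0,-.08,-.02),hp(0,-.08,.1),hp(0,-.04,-.01),hp(0,0,.02),hp(0,0,.15)):
        q=manip.inverse_kinematics(p,att(np.deg2rad(t),s)); print(s,t,None if q is None else np.round(q,2))
d=np.load('pics/side0_d.npy');P=cloud('side',d);im=cv2.imread('pics/side0.png')
hsv=cv2.cvtColor(im,cv2.COLOR_BGR2HSV);H,S=hsv[...,0],hsv[...,1]
for c in('side','top'):
    d=np.load(f'pics/{c}0_d.npy');P=cloud(c,d);hsv=cv2.cvtColor(cv2.imread(f'pics/{c}0.png'),cv2.COLOR_BGR2HSV);H,S=hsv[...,0],hsv[...,1]
    Q=(P-O)@np.column_stack([X,Y,Z]); near=(abs(Q[...,0])<.03)&(Q[...,1]<-.02)&(Q[...,1]>-.11)&(abs(Q[...,2])<.04)&(S>120)&((H<32)|(H>174))
    q=Q[near]*1000
    for a in range(-100,-25,6):
        m=(q[:,1]>=a)&(q[:,1]<a+6)
        if m.any(): print(c,a,m.sum(),q[m].mean(0).round(1),'zmax',q[m][:,2].max().round(1))
E
```

```text
1 0 [-0.39  0.46  1.73 -0.    0.95 -0.06]
1 0 [-0.39  0.32  1.61 -0.    1.21 -0.06]
1 0 [-0.32  0.45  1.72 -0.    0.98  0.01]
1 0 [-0.25  0.42  1.68 -0.    1.04  0.08]
1 0 [-0.25  0.29  1.52 -0.    1.32  0.08]
1 10 [-0.47  0.46  1.73  0.21  0.98 -0.26]
1 10 [-0.47  0.32  1.62  0.18  1.23 -0.21]
1 10 [-0.4   0.45  1.73  0.21  0.99 -0.19]
1 10 [-0.33  0.41  1.7   0.2   1.04 -0.1 ]
1 10 [-0.33  0.28  1.55  0.18  1.32 -0.04]
-1 0 None
-1 0 None
-1 0 None
-1 0 None
-1 0 None
-1 10 None
-1 10 None
-1 10 None
-1 10 None
-1 10 None
side -100 5 [  2.4 -94.9  -5.2] zmax -2.2
side -94 52 [  2.1 -91.2 -10.4] zmax -0.7
side -88 16 [  3.8 -85.3  -5.9] zmax -0.1
side -82 17 [  3.9 -78.8  -3. ] zmax -0.3
side -76 8 [  5.2 -73.6  -3. ] zmax 0.8
side -70 2 [  1.3 -64.6  -3.9] zmax -2.5
side -64 9 [  3.7 -61.4  -3.2] zmax 1.8
side -58 6 [  2.9 -54.6  -1.9] zmax 0.8
side -52 5 [  2.3 -48.9  -1.1] zmax 0.1
side -46 8 [  1.6 -44.2   0. ] zmax 1.5
side -40 10 [  1.9 -37.7   0.5] zmax 3.3
side -34 9 [  2.3 -31.5   2.2] zmax 4.8
side -28 2 [  4.6 -24.4   0. ] zmax 1.5
top -94 8 [ -1.9 -90.1  -3.8] zmax 2.2
top -88 13 [  0.2 -85.1  -2.8] zmax 1.1
top -82 14 [ -0.9 -79.2  -1.5] zmax 1.8
top -76 15 [  0.3 -72.9  -1.8] zmax 1.4
top -70 5 [  0.4 -67.   -3.4] zmax -1.2
top -64 4 [  1.6 -61.4  -3.9] zmax -3.1
top -58 5 [  0.7 -54.8  -2.6] zmax 1.5
top -52 4 [  0.2 -49.    1.5] zmax 3.5
top -46 4 [  1.1 -43.1   0.6] zmax 2.6
top -40 4 [  0.3 -37.4   2.6] zmax 3.8
top -34 1 [ -0.9 -33.6   2.2] zmax 2.2
```

The zoom shows the pin drooping into the −y cheek, with its head in line with the fork. Plan: pinch the head by its sides with the fingertips and a 10° tilt, level it, start it into the lug, then push it home while watching the force.

Run:
```python
from h import *
manip.set_gripper(0.5,20)
p=manip.current_ee_pos(); manip.move_l([p[0],p[1],.33],max_speed=.3)
a=att(np.deg2rad(10))
manip.move_ptp(hp(0.0005,-.088,.16),a)
print(manip.current_time(),manip.current_grip_width())
manip.move_l(hp(0.0005,-.082,.025),a)
snap('side','side1');snap('top','top1'); print(manip.current_time(),manip.current_force())
for c,s in(('side',(170,310,210,350)),('top',(120,240,225,345))):
    im=cv2.imread(f'pics/{c}1.png')
    cv2.imwrite(f'pics/{c}1z.png',cv2.resize(im[s[0]:s[1],s[2]:s[3]],None,fx=4,fy=4,interpolation=cv2.INTER_CUBIC))
```

```text
5.0583 0.5002233609717786
6.2083 [-0.34335852 -0.14590661 -0.53619908]
```

View pics/side1z.png

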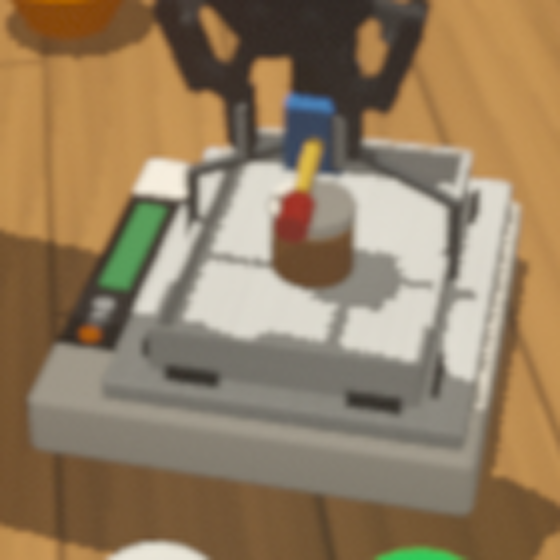

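View pics/top1z.png

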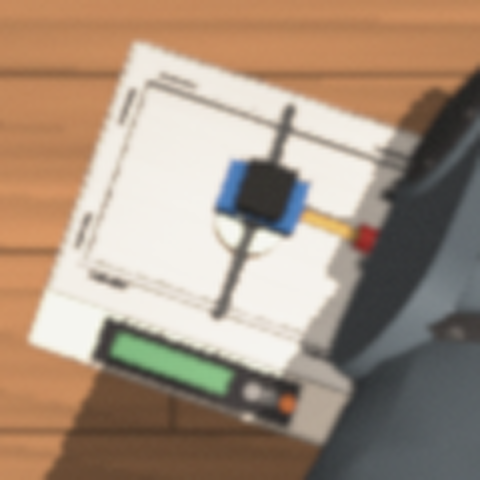

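The side zoom shows the fingers straddling the head evenly: fingers at x≈240 and 340, head at 293. Descend and pinch.

```bash
cat >> h.py <<'E'
def pose_pin(y,tilt,xoff=0.0005,below=.010,rear=.003):
    """head-centre at distance along pin from cheek pivot; y=head-centre y when level"""
    piv=-.0195; L=-(y-piv)
    hc=hp(xoff,piv-L*np.cos(tilt),-L*np.sin(tilt)); 
    along=np.cos(tilt)*Y+np.sin(tilt)*Z; dn=np.sin(tilt)*Y-np.cos(tilt)*Z
    return hc+below*dn-rear*along, att(tilt)
def F(): 
    f=np.array(manip.current_force()); return np.array([f@X,f@Y,f@Z]).round(2)
E
python3 - <<'E'
from h import *
p,a=pose_pin(-.0805,np.deg2rad(10))
manip.move_l(p,a,.08); print(manip.current_time(),F())
manip.set_gripper(0.0,20); print(manip.current_grip_width()*85,F(),manip.current_time())
snap('side','side2')
im=cv2.imread('pics/side2.png'); cv2.imwrite('pics/side2z.png',cv2.resize(im[170:310,210:350],None,fx=4,fy=4,interpolation=cv2.INTER_CUBIC))
E
```

```text
6.9333 [ 0.12  0.48 -0.47]
19.139318949207063 [ 0.73 -1.31  0.34] 7.2583
```

View pics/side2z.png

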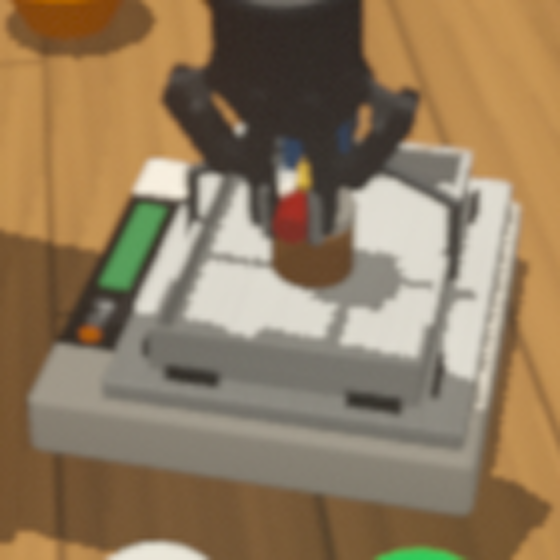

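The head is pinched (19 mm opening), with light forces and the fingers either side of it at about (293,215). Level it and insert.

Run:
```python
from h import *
f0=F()
for y,t in [(-.0805,7),(-.0805,4),(-.0805,2),(-.0805,0.5),(-.078,0),(-.076,0),(-.074,0),(-.072,0),(-.070,0),(-.068,0),(-.065,0),(-.062,0)]:
    p,a=pose_pin(y,np.deg2rad(t)); manip.move_l(p,a,.04); f=F(); print(y,t,f,round(manip.current_grip_width()*85,2),round(manip.current_time(),2))
    if abs(f-f0).max()>8: print('stop');break
snap('side','side3');snap('top','top3')
im=cv2.imread('pics/side3.png'); cv2.imwrite('pics/side3z.png',cv2.resize(im[170:310,210:350],None,fx=4,fy=4,interpolation=cv2.INTER_CUBIC))
```

```text
-0.0805 7 [-0.58  0.17 -0.51] 18.87 7.56
-0.0805 4 [-0.34  0.56 -0.28] 18.93 7.81
-0.0805 2 [ 0.34 -0.57 -1.1 ] 18.79 8.06
-0.0805 0.5 [ 0.34 -0.76 -0.21] 19.06 8.31
-0.078 0 [-0.3  -0.45 -1.28] 19.2 8.56
-0.076 0 [-0.35 -0.24 -0.55] 19.01 8.81
-0.074 0 [-0.21 -0.43 -0.67] 19.12 9.06
-0.072 0 [-0.35 -0.56 -0.16] 18.6 9.31
-0.07 0 [ 0.31 -0.06  0.15] 18.56 9.56
-0.068 0 [-0.41 -0.12 -0.9 ] 18.97 9.81
-0.065 0 [ 0.02  0.53 -0.57] 19.12 10.06
-0.062 0 [1.24 0.52 0.16] 18.83 10.31
```

View pics/side3z.png

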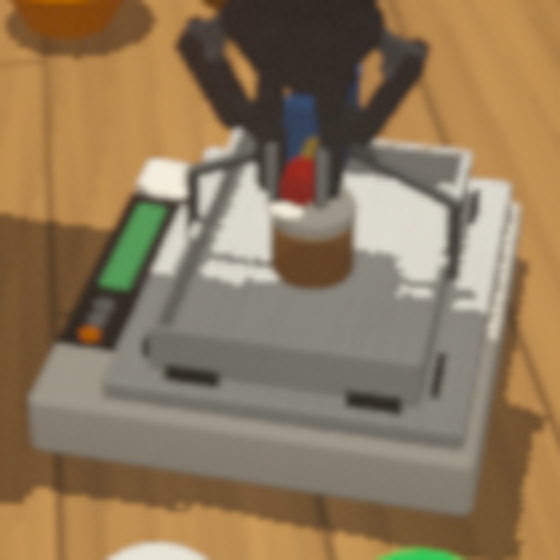

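The head has moved forward with almost no force, and the handle and tray haven't shifted. Keep pushing home.

Run:
```python
from h import *
ys=list(np.arange(-.059,-.0445,.003))+list(np.arange(-.044,-.036,.0007))
for y in ys:
    p,a=pose_pin(y,0); manip.move_l(p,a,.04); f=F(); print(round(y,4),f,round(manip.current_grip_width()*85,2),round(manip.current_time(),2))
    if f[1]<-2.3:
        f=np.mean([F() for _ in range(3)],0); print(f)
        if f[1]<-2.3: print('stop');break
    if abs(f).max()>8: print('stop!');break
snap('side','side4');snap('top','top4')
for c,s in(('side',(170,310,210,350)),('top',(120,240,225,345))):
    im=cv2.imread(f'pics/{c}4.png')
    cv2.imwrite(f'pics/{c}4z.png',cv2.resize(im[s[0]:s[1],s[2]:s[3]],None,fx=4,fy=4,interpolation=cv2.INTER_CUBIC))
```

```text
-0.059 [-0.93 -0.24  0.08] 18.62 10.66
-0.056 [ 0.4  -0.47 -0.25] 18.92 10.91
-0.053 [-0.37  0.18 -0.7 ] 19.25 11.16
-0.05 [-0.11  0.23 -1.07] 19.25 11.41
-0.047 [-0.64  0.08 -1.06] 18.85 11.66
-0.044 [-0.65  0.18 -0.39] 19.07 11.91
-0.0433 [ 0.05 -0.25 -0.24] 19.09 12.16
-0.0426 [ 0.28  0.19 -1.45] 19.2 12.41
-0.0419 [-0.31  0.15 -1.  ] 18.97 12.66
-0.0412 [ 0.05 -0.55 -0.9 ] 19.0 12.91
-0.0405 [ 0.39  0.78 -0.59] 18.94 13.16
-0.0398 [-0.59 -0.02 -0.73] 19.23 13.41
-0.0391 [-0.92 -0.53 -0.56] 19.01 13.66
-0.0384 [-0.2   0.08 -0.38] 19.05 13.91
-0.0377 [ 0.43 -0.91  0.03] 18.99 14.16
-0.037 [ 0.12 -1.72  0.08] 18.87 14.41
-0.0363 [ 0.42 -3.27 -0.6 ] 18.92 14.66
[ 0.42 -3.27 -0.6 ]
stop
```

View pics/side4z.png

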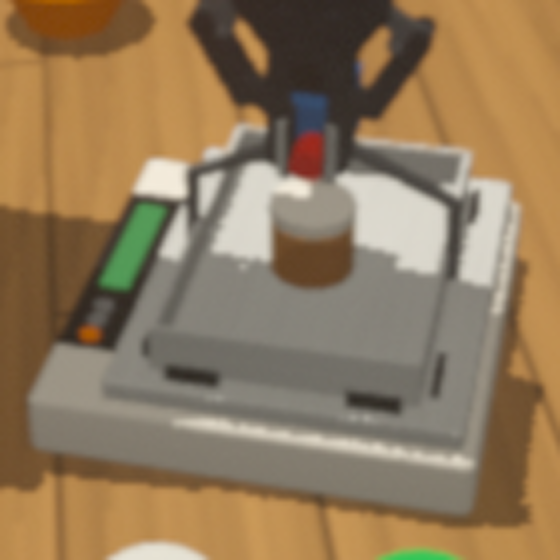

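View pics/top4z.png

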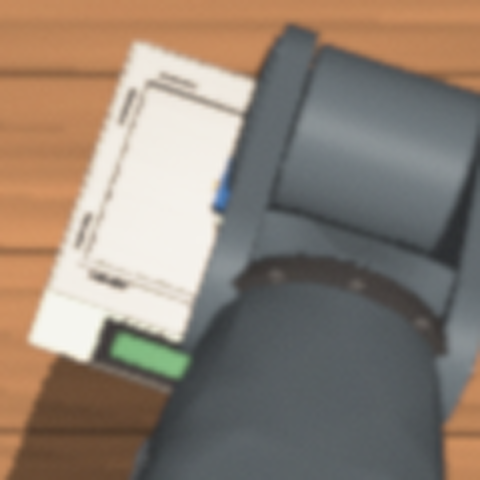

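The force rose steadily to 3.3 N where the head should be home. The pad edges sit level with the cheek though, so the fingers may have touched it instead. I'll release, back off, measure, then push on the face with shut fingers to confirm.

```bash
cat >> h.py <<'E'
def meas(c,n):
    d=np.load(f'pics/{n}_d.npy');P=cloud(c,d);hsv=cv2.cvtColor(cv2.imread(f'pics/{n}.png'),cv2.COLOR_BGR2HSV);H,S=hsv[...,0],hsv[...,1]
    Q=(P-O)@np.column_stack([X,Y,Z])*1000; near=(abs(Q[...,0])<30)&(Q[...,1]<-20)&(Q[...,1]>-110)&(abs(Q[...,2])<40)&(S>120)
    for nm,m in(('red',near&((H<6)|(H>174))),('yel',near&(H>15)&(H<32))):
        q=Q[m]
        if len(q): print(c,nm,len(q),q.mean(0).round(1),q.min(0).round(1),q.max(0).round(1))
E
python3 - <<'E'
from h import *
a=att(0)
manip.set_gripper(0.42); print(F(),manip.current_time())
manip.move_l(hp(0.0005,-.105,-.010),a,.12)
snap('side','side5');meas('side','side5');snap('top','top5');meas('top','top5')
manip.set_gripper(0.0,20)
print(manip.current_time())
for c,s in(('side',(170,310,210,350)),('top',(120,240,225,345))):
    im=cv2.imread(f'pics/{c}5.png')
    cv2.imwrite(f'pics/{c}5z.png',cv2.resize(im[s[0]:s[1],s[2]:s[3]],None,fx=4,fy=4,interpolation=cv2.INTER_CUBIC))
E
```

```text
[-0.57 -0.27  0.05] 15.0667
side red 46 [ -0.8 -46.    2.3] [ -7.8 -52.3  -7.7] [  6.3 -26.4  10.2]
top red 44 [ -0.2 -39.3   7.3] [ -8.2 -48.7   3.2] [  8.3 -29.8  12.1]
16.3
```

View pics/side5z.png

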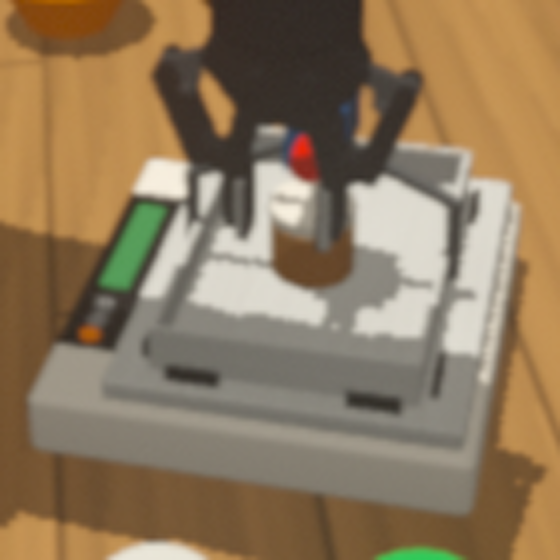

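View pics/top5z.png

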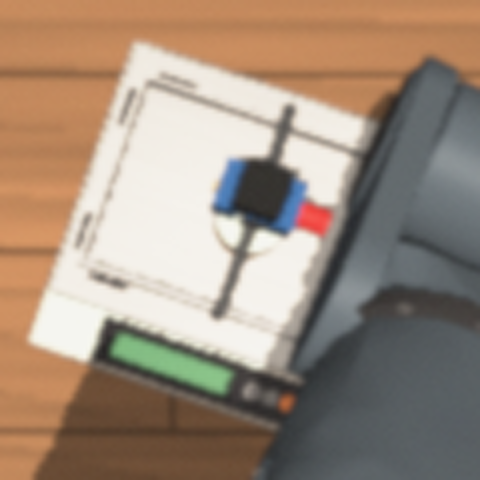

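In both pictures the red head sits flush on the blue cheek (top zoom about (315,219)), with no brass showing. A gentle push with shut fingers will confirm it.

Run:
```python
from h import *
for y in [-.075,-.068,-.066]+list(np.arange(-.0650,-.054,.0006)):
    manip.move_l(hp(0,y,-.007),None,.05); f=F(); print(round(y,4),f,round(manip.current_time(),2))
    if f[1]<-3.5: break
manip.move_l(hp(0,-.09,-.007),None,.1)
snap('side','side6');meas('side','side6');snap('top','top6');meas('top','top6')
manip.move_l(hp(0,-.09,.13),None,.25);print(manip.current_time())
snap('top','top7')
d=np.load('pics/top7_d.npy');P=cloud('top',d);Q=P[(abs(P[...,0]-.55)<.06)&(abs(P[...,1]+.09)<.06)&(P[...,2]>.208)&(P[...,2]<.226)]
print(len(Q),cv2.minAreaRect((Q[:,:2]*1000).astype(np.float32)),np.median(Q,0))
im=cv2.imread('pics/top7.png');cv2.imwrite('pics/top7z.png',cv2.resize(im[120:240,225:345],None,fx=4,fy=4))
```

```text
-0.075 [ 0.66 -0.54 -0.4 ] 17.05
-0.068 [-0.46 -0.08 -0.07] 17.34
-0.066 [ 0.78  0.29 -0.75] 17.59
-0.065 [0.44 0.09 0.12] 17.84
-0.0644 [ 0.05 -0.16 -0.37] 18.09
-0.0638 [ 0.41 -0.22  0.03] 18.34
-0.0632 [-1.8   0.31  0.06] 18.59
-0.0626 [0.26 0.38 0.23] 18.84
-0.062 [ 0.66  0.74 -0.28] 19.09
-0.0614 [-0.1  -0.25 -0.17] 19.34
-0.0608 [-0.11 -0.09  0.1 ] 19.59
-0.0602 [-0.83 -0.4   0.17] 19.84
-0.0596 [ 0.48 -4.59 -0.26] 20.09
side red 3 [  8.4 -46.6  -1. ] [  7.6 -47.9  -2.9] [  9.6 -45.6   0.6]
top red 23 [ -0.1 -34.3   7.4] [ -8.2 -39.3   4. ] [  8.1 -29.   11.8]
21.3417
172 ((550.6412353515625, -87.6574478149414), (33.60879898071289, 33.55436706542969), 71.06602478027344) [ 0.54949538 -0.08755582  0.2176045 ]
```

View pics/top7z.png

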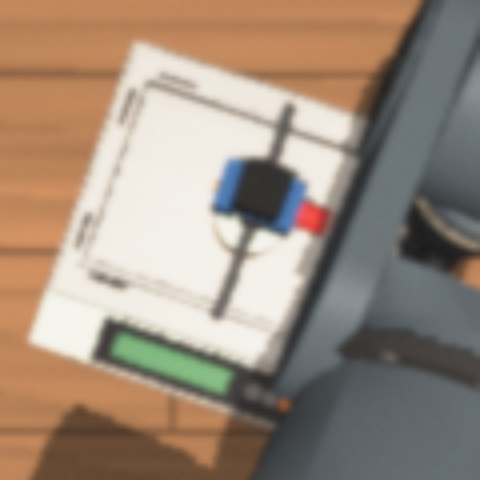

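Firm stop: force jumped to 4.6 N within 0.6 mm, with the fingertips' contact face at y≈−48.6 mm, so the pin origin is about −28.4 mm from the slightly shifted handle's centre. The pin is home. Now take the grip.

Run:
```python
from h import *
G=np.array([.5503,-.0878,0])
a=att(0)
manip.set_gripper(0.75,20)
manip.move_l(hp(0,-.09,.15),a,.25)
manip.move_l([G[0],G[1],.30],a,.2)
manip.move_l([G[0],G[1],.183],a,.1); print(F(),manip.current_time())
manip.set_gripper(0.0,60); print(manip.current_grip_width()*85,F(),manip.current_ft_torque(),manip.current_time())
snap('side','side8');snap('top','top8')
im=cv2.imread('pics/side8.png');cv2.imwrite('pics/side8z.png',cv2.resize(im[150:310,200:360],None,fx=4,fy=4,interpolation=cv2.INTER_CUBIC))
```

```text
[-0.1   0.16 -0.37] 24.2
33.10542144073 [ 0.37 -0.66  6.59] [-0.01238851  0.04316851 -0.02490945] 24.575
```

View pics/side8z.png

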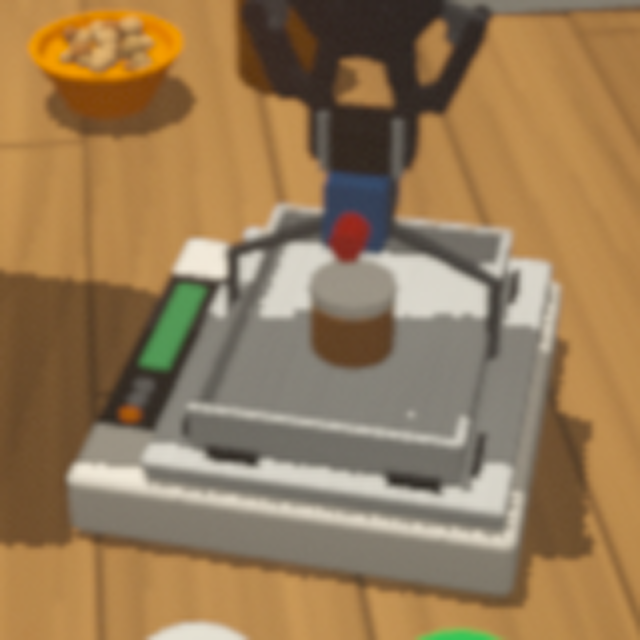

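The pads hold the black grip (33 mm opening). Lift slowly and watch the level.

```bash
cat >> h.py <<'E'
def lift_check(n):
    for c in('side','top'):
        snap(c,n+c)
        d=np.load(f'pics/{n}{c}_d.npy');P=cloud(c,d);hsv=cv2.cvtColor(cv2.imread(f'pics/{n}{c}.png'),cv2.COLOR_BGR2HSV)
        Q=(P-O)@np.column_stack([X,Y,Z]); Q[...,2]+=.164
        m=(abs(Q[...,0])<.068)&(abs(Q[...,1])<.1)&(Q[...,2]>.05)&(Q[...,2]<.165)&(hsv[...,1]<40)
        q=Q[m]; 
        for _ in range(12):
            A=np.c_[q[:,:2],np.ones(len(q))]; s=np.linalg.lstsq(A,q[:,2],rcond=None)[0]; r=q[:,2]-A@s
            q=q[abs(r)<max(2*np.median(abs(r)),.002)]
        print(c,len(q),'tilt deg x,y',np.rad2deg(s[:2]).round(2),'floor z',s[2].round(4))
    im=cv2.imread(f'pics/{n}side.png');cv2.imwrite(f'pics/{n}z.png',cv2.resize(im[110:310,200:360],None,fx=3,fy=3,interpolation=cv2.INTER_CUBIC))
E
python3 - <<'E'
from h import *
lift_check('L0')
p=np.array(manip.current_ee_pos())
for dz in(.004,.012):
    manip.move_l(p+[0,0,dz],None,.02); print(dz,F(),np.round(manip.current_ft_torque(),2),manip.current_grip_width()*85,manip.current_time())
lift_check('L1'); np.save('p0.npy',p)
E
```

```text
side 1657 tilt deg x,y [-0.03  0.02] floor z 0.0636
top 174 tilt deg x,y [ 0.38 -0.08] floor z 0.0639
0.004 [-0.26  0.18 -8.49] [-0.02  0.02 -0.01] 33.30505683556392 25.1583
0.012 [-0.46  0.56 -8.95] [0.   0.02 0.02] 32.842730832708966 25.7083
side 1645 tilt deg x,y [0.04 0.03] floor z 0.0729
top 225 tilt deg x,y [0.42 0.07] floor z 0.0733
```

View pics/L1z.png

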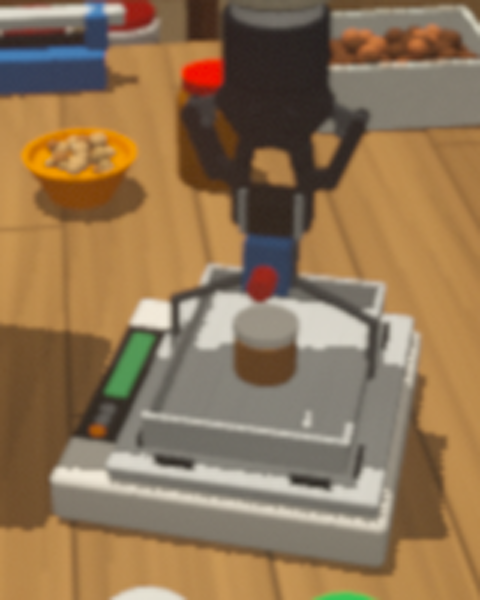

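The tray is off the scale, level and carrying the full ~8.7 N. It lags the tool by 2.6 mm, the hole clearances. Raise to 80 mm.

Run:
```python
from h import *
p=np.load('p0.npy')
manip.move_l(p+[0,0,.0826],None,.035); manip.dwell(1.0); print(F(),np.round(manip.current_ft_torque(),2),manip.current_grip_width()*85,manip.current_time())
lift_check('L2'); manip.dwell(.5); lift_check('L3'); print(np.array(manip.current_ee_pos())-p)
```

```text
[ 0.04 -0.97 -8.18] [-0.01  0.    0.06] 33.36159684301487 28.975
side 3308 tilt deg x,y [ 0.03 26.28] floor z 0.1145
top 330 tilt deg x,y [ 0.15 -0.03] floor z 0.1436
side 3300 tilt deg x,y [ 0.13 26.25] floor z 0.1144
top 328 tilt deg x,y [0.6 0.2] floor z 0.1435
[-1.23961622e-05 -3.95332144e-06  8.25876237e-02]
```

View pics/L3z.png

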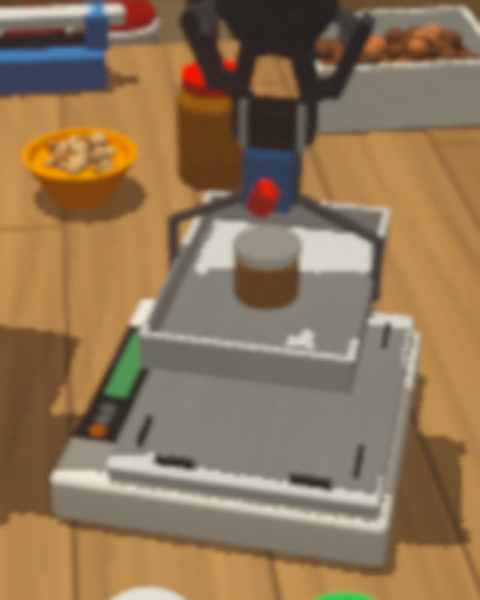

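The tray hangs level about 80 mm up, jar in place. The 26° side-view fit comes from the platform now showing inside its mask, so I'll refit the saved frame without it.

Run:
```python
from h import *
for n in('L2','L3'):
    P=cloud('side',np.load(f'pics/{n}side_d.npy'));hsv=cv2.cvtColor(cv2.imread(f'pics/{n}side.png'),cv2.COLOR_BGR2HSV)
    Q=(P-O)@np.column_stack([X,Y,Z]); Q[...,2]+=.164
    q=Q[(abs(Q[...,0])<.068)&(abs(Q[...,1])<.1)&(Q[...,2]>.125)&(Q[...,2]<.16)&(hsv[...,1]<40)]
    for _ in range(12):
        A=np.c_[q[:,:2],np.ones(len(q))]; s=np.linalg.lstsq(A,q[:,2],rcond=None)[0]; r=q[:,2]-A@s
        q=q[abs(r)<max(2*np.median(abs(r)),.002)]
    print(len(q),np.rad2deg(s[:2]).round(2),s[2].round(4))
if abs(np.rad2deg(s[:2])).max()<2 and abs(s[2]-.0636-.08)<.004: manip.sign_off(); print('signed',manip.current_time())
```

```text
1615 [-0.02 -0.04] 0.1435
1623 [-0.   -0.02] 0.1434
the job is handed in; nothing more can be done
the job is handed in; nothing more can be done
```

The tray is hanging from the pinned handle about 80 mm above the scale's platform, still and level, and the job is handed in at about 30 s on the robot's clock.

- **Pin:** I pinched the red head, levelled the droop and slid the pin in with almost no force. I then let go and pushed the end face with shut fingers. It met a firm stop at 4.6 N, and the top and side pictures show the head flush on the cheek.
- **Lift:** I took the handle by the black grip at 60 N across x and lifted straight up, stopping at 12 mm to check that the tray was level.
- **Last checks:** the tray floor had risen 79.7 mm from the top view and 79.8 mm from the side. Tilt was under 0.1° in the side view and 0.2–0.6° in the noisier top view. The wrist carried about 8.2 N, the jar was in place, and I moved nothing else on the counter.
- **One check disagreed:** the first side-view tilt fit read 26° because the uncovered platform was inside its mask. Refitting the same frames without the platform gave level.

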